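# Blank off the transfer pump's cam-and-groove coupler

## Robot

A 6-joint arm with a two-finger parallel gripper is mounted at the origin on the work surface. World frame = base frame: x ahead of the robot, y to its left, z up, the work surface at z = 0. Lengths are in mm, angles in rad, forces in N, time in s.
With the tool pointing down it reaches from about 350 to 975 mm from the base axis. Payload 7.1 kg.
Tool frame: the origin (TCP) lies between the finger pads; the fingertips stand 14 mm ahead of it and the grasp point (between the pads) lies 5 mm behind it; z points along the fingers, y is the direction in which the jaws open and shut (so a half turn about z gives the same grasp; the last joint's range is limited). The gripper opens to 88 mm and grips with 3 to 60 N. Pads are 20 mm wide; open, the fingers measure 115 mm over their backs; the gripper's body (75 mm by 178 mm) begins 61 mm behind the grasp point.
Start: joints at [-1.266, 0.423, 1.63, -0, 1.089, -0.019], TCP at [198.874, -592.498, 236.675] pointing down, gripper open.
Joint ranges: [-3, 3], [-0.9, 2.11], [0.09, 2.58], [-1.31, 4.45], [0.11, 2.69], [-2.54, 2.54]. Speed limits (rad/s): [2.39, 2.39, 3.01, 3.14, 3.14, 3.14].

## Interface

Orientations are given as a rotation vector (axis times angle).
In Python, from workcell import get_obs, get_image, calibration, close_job, regions_of, place_of gives the robot as it stands.
- The arm moves only by the tool move_arm, never from a script. Its argument "deltas" is a list of rows, each a list of 5 numbers: the closure in counts, from 0 (fully open) to 255 (shut), then the shift along the tool's x, y, z in m, then the turn about the tool's z in rad. In form: [[grip, x, y, z, roll], ...]. A call has 1 to 5 rows; each row is the pose to reach, as a shift and turn from the pose commanded when the call began, along the tool's axes at that moment; what a row does not reach only later rows make up. A row lasts 1/12 s, in which the tool goes at most 41.7 mm and 7.16 degrees, less where a joint would pass 70% of its speed; a pose out of reach is approached as far as the arm can. A call with a gripper value outside its range is refused whole. The fingers move at their own pace and stop on an object; the grip force is fixed at half the most. Time passes only in rows, so rows that repeat a pose let the fingers close. It gives the time, the measured TCP pose, the force and the opening at its end, in the units of the state.
- get_obs(): the state, without advancing time (a new reading comes with each control period).
- get_image(name): name is "side" or "top" or "wrist"; returns the picture (384x512x3 uint8, blue, green, red); there is no depth.
- calibration(name): a dict with "intrinsics" (3x3 intrinsics, pixels), "world_to_cam" (4x4, takes a point from world to camera coordinates); the wrist camera has in their place "hand_eye" (4x4, takes a point from camera to tool coordinates, whose origin is the TCP and whose axes are the flange's). Camera axes: x right, y down, z forward; pixel columns grow to the right and rows downward; lengths in mm; the calibration is good to about 2 mm. The wrist camera is an equidistant fisheye: a pixel r from the principal point sees the ray r / f radians off the axis. A picture is of the moment at which its call begins: read the wrist's pose just before it. calibration takes no time and is no camera call.
- close_job(): hands the job in, once; it reports no verdict.
Trained networks look in the newest picture that a camera, given by its name, has taken for a name from the list of things; names that differ only in an ending like _2 or _b are one class to them, and where a whole thing is asked for, a point or a joint stands for the part that bears it (a point fixed in the world has none). Each returns a list of dicts, best first, with "conf" (0 to 1); they miss things now and then, are a little off and sometimes report something else, mostly with a low value. They report only what shows in the picture. A call takes as long as a camera call. They do not tell look-alikes from the thing itself.
- regions_of(camera, name): "region" (384x512 bool, what is visible of it).
- place_of(camera, name): "location" ([x, y, z] in mm, in world coordinates, good to about 4 mm: a listed point, or the origin of a listed thing).
The state is a dict: "t": time; "qpos": joint angles; "qvel": joint speeds; "joint_torque": joint torques, N m; "ee_pos": TCP position; "orientation": TCP orientation; "ft_force": force on the tool from outside, world axes, zero at the start; "moment": the same for the moment, N m; "width": finger opening in mm.
Only numpy, scipy, OpenCV 4.12 (cv2) and the standard library are available. Lean on these libraries where they do the work, as an engineer would, in place of code of your own. Each camera call takes 0.05 s, during which the arm holds its last target.

## Task

Buffer transfer is finished: blank off the pump's open upright outlet with the plug that fits it. Set the plug nose down in the coupler, press it firmly home by feel until the sealing ring has gone all the way down into its recess, without crushing the ring, then swing the two cam arms down together, neither far ahead of the other, until both lie fully home against the coupler and the plug is locked. Do not force anything that jams, let go and move clear at the end, and leave everything else on the bench as it is.

Things in the scene. Friction and masses are not known exactly. Their poses are not given: they have to be found in the camera images.
- plug_centre (a point): The plug: the smaller of two plain stainless plugs, 42 mm tall, standing nose down, 0.15 to 0.23 kg. Point: its centre, 21 mm above its underside; z up. From the underside: 32 mm nose with a 1.5 mm chamfer at the foot; groove for the cams (25 mm in diameter) 8.5 to 11 mm up; 32 mm again to a flat shoulder 21 mm up; then a knurled knob 26 mm in diameter, 21 mm tall, to grip.
- plug: The same plug; origin at the centre of its underside.
- port (a point): Centre of the upright coupler's round mouth, at its rim, 155 mm above the bench. Mouth 37 mm wide, narrowing to a 34 mm bore within 5 mm; wall 5 mm, 44 to 48 mm in diameter outside. Axes as the pump's. With the ring home the plug's shoulder stands 3 mm above the rim (plug_centre 3 mm above this point); standing over 1 mm higher, the cams miss the groove and jam on its nose.
- ring_bed (a point): Point on the coupler's axis, 18 mm below the rim, where the face of the black rubber sealing ring in the bore lies when home. The ring starts 2.8 to 4.5 mm proud of it (not measured), slides down only under about 17 N and stays where left; once home the push rises by 16 N per mm of give. About 20 to 22 N, felt rising after the slide, is right; over 30 N before the arms are down crushes the ring.
- pump: Transfer pump bolted to a steel skid plate 335 x 130 x 8 mm; origin on the bench under the coupler's axis. Its x axis points from the coupler along the pump to the motor (motor 90 to 95 mm in diameter, out to 240 mm, its terminal box 134 mm high), y towards the left arm, z up. It does not move.
- cam_left (a joint): Swing of the cam arm on the pump's +y side, rad: 0 fully open (outward, 30 degrees above level), 2.007 fully home (hanging against the coupler, 85 degrees below level). Starts at 0 to 0.35. Stays where left; turning it takes about 0.12 N m, e.g. 6 N straight down 20 mm out from the hinge. Its cam enters the bore from about 1.05 and draws the plug down.
- cam_right (a joint): The same for the opposite arm, on the pump's -y side.
- hinge_left (a point): Hinge of the left arm, its axis level along the pump's x, 21 mm from the coupler's axis and 7 mm below the rim.
- hinge_right (a point): The same for the right arm.
- cam_left_end (a point): Point on the left arm's outer face (uppermost when open) near its free end, 36 mm along from the hinge, 6.5 mm off the hinge's line. The arm is a flat steel bar 10 mm wide, 5 mm thick, reaching 45 mm from the hinge. Both arms home measure 60 mm over their outer faces. About 10 N on each arm takes them home; over 30 N on each (60 N in all) is forcing them.
- cam_right_end (a point): The same point of the right arm.
- large_plug: A plug of the same form for another coupler, too big for this one: 48 mm in diameter, 53 mm tall, knob 36 mm. Origin at the centre of its underside. A bystander.
- hose_tail: An open fitting with a 32 mm grooved nose at its foot, a hexagon and a barbed tail, 69 mm tall. Origin at the centre of its underside. A bystander.
- media_bottle: Glass bottle 86 mm in diameter, 180 mm tall, origin under its centre. A bystander.
- beaker: Glass beaker 70 mm in diameter, 90 mm tall, origin under its centre. A bystander.
- wash_bottle: White wash bottle 64 mm in diameter, 195 mm tall with its spout, origin under its centre. A bystander.
- spanner: Steel spanner 170 mm long, lying flat. A bystander.
- dish_stack: Stack of four clear dishes 90 mm in diameter, 57 mm tall, origin under its centre. A bystander.
Not all that is in view belongs to the job. Leave any purple or yellow look-alike of the plug alone.

How it is judged:
By the outcome, as a careful person would: the job done as asked, in the order asked, and still so for the second after the job is handed in, with the robot touching nothing.
It also fails if it takes over 58 s, if anything falls off the work surface, if the arm or the gripper's body presses on something with over 40 N, if the wrist force passes 120 N, or if a joint passes its speed limit or range.

## Working session

There is one attempt and no reset: what is moved stays moved. The work goes in short steps, Python scripts to look and compute and a tool call to move; the robot and the scene stay as the last step left them, time stands still between calls to the robot, and variables do not carry over. Pictures are saved under pics/ and viewed, and the job is handed in when it is done.

Besides the shell and the picture viewer there is one more tool, called after ">>>" by a JSON object that holds its "method" and its "body", one argument or row to a line. move_arm: Moves the arm, as the interface text tells. Its arguments: {"type":"object","properties":{"deltas":{"type":"array","items":{"type":"array","items":{"type":"number"}}}},"required":["deltas"]}

```bash
mkdir -p pics; ls; python3 - <<'E'
from workcell import *
import cv2
print(get_obs())
for n in ("side","top","wrist"):
    cv2.imwrite(f"pics/{n}0.png",get_image(n)); c=calibration(n); print(n,c)
E
```

```text
pics
{'t': 0.0, 'qpos': array([-1.26596144e+00,  4.23792867e-01,  1.63067719e+00,  5.73592600e-06,
        1.08860950e+00, -1.90213654e-02]), 'qvel': array([-0.00180191, -0.00025744,  0.00035877,  0.0004496 ,  0.00065159,
        0.00071542]), 'joint_torque': array([ 3.25733308e-03, -5.44616854e+01, -2.73662961e+01,  6.47116243e-02,
        2.27025751e-02, -1.02837037e-04]), 'ee_pos': array([ 198.74459724, -591.99985729,  235.93667392]), 'orientation': array([-3.09904262e+00, -5.06250465e-01,  3.24590096e-04]), 'ft_force': array([ 0.21584134, -0.05056518,  0.72396059]), 'moment': array([-0.00113771,  0.00318365, -0.04143859]), 'width': 87.87817762057396}
side {'intrinsics': array([[414.02361338,   0.        , 255.32687106],
       [  0.        , 414.02361338, 189.1978785 ],
       [  0.        ,   0.        ,   1.        ]]), 'world_to_cam': array([[ 9.46607641e-01, -3.21669082e-01,  2.15168643e-02,
        -5.01016653e+02],
       [-1.57046691e-01, -5.18385928e-01, -8.40602383e-01,
         1.88015733e+02],
       [ 2.81549836e-01,  7.92341487e-01, -5.41225145e-01,
         1.052283
[... 457 characters left out ...]
      [ 1.43324864e-01, -9.40587735e-03, -9.89630998e-01,
         1.15740236e+03],
       [ 0.00000000e+00,  0.00000000e+00,  0.00000000e+00,
         1.00000000e+00]])}
wrist {'intrinsics': array([[297.31863964,   0.        , 255.5842854 ],
       [  0.        , 297.31863964, 193.54906854],
       [  0.        ,   0.        ,   1.        ]]), 'hand_eye': array([[ 1.19111613e-03, -9.68676728e-01, -2.48322327e-01,
         6.74278375e+01],
       [ 9.99998628e-01,  8.68012165e-04,  1.41063158e-03,
         1.77013276e-01],
       [-1.15089918e-03, -2.48323666e-01,  9.68676433e-01,
        -1.47931415e+02],
       [ 0.00000000e+00,  0.00000000e+00,  0.00000000e+00,
         1.00000000e+00]])}
```

View pics/side0.png

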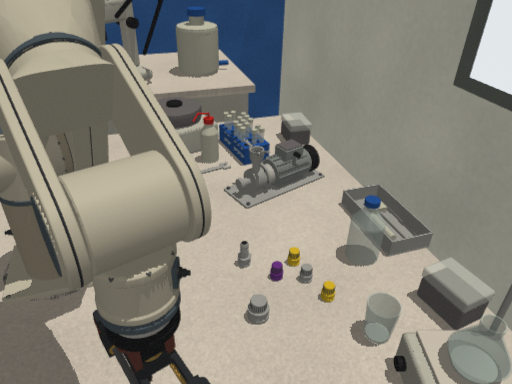

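View pics/top0.png

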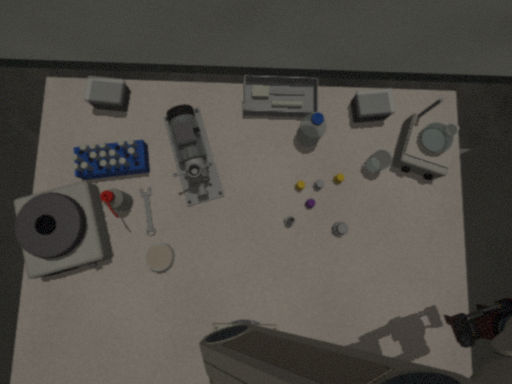

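View pics/wrist0.png

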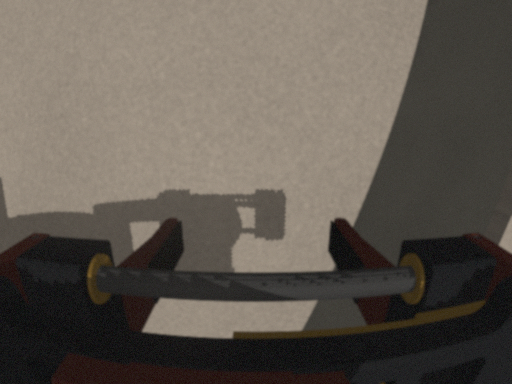

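```bash
python3 - <<'E'
from workcell import *
import numpy as np
for cam in("side","top"):
  for n in ("plug_centre","port","pump","hinge_left","hinge_right","cam_left_end","cam_right_end","large_plug","hose_tail","media_bottle","beaker","wash_bottle"):
    print(cam,n,[(round(d["conf"],2),np.round(d["location"]).tolist()) for d in place_of(cam,n)[:4]])
print(get_obs()["t"])
E
```

```text
side plug_centre [(0.63, [580.0, -239.0, 21.0]), (0.6, [603.0, -310.0, 24.0]), (0.56, [508.0, -211.0, 25.0]), (0.48, [576.0, -174.0, 23.0])]
side port [(0.72, [579.0, -239.0, 20.0]), (0.51, [589.0, 174.0, 156.0]), (0.43, [583.0, -240.0, 3.0])]
side pump [(0.65, [590.0, 175.0, -1.0])]
side hinge_left [(0.7, [583.0, 194.0, 145.0])]
side hinge_right [(0.79, [600.0, 150.0, 142.0])]
side cam_left_end [(0.6, [570.0, 223.0, 167.0])]
side cam_right_end [(0.48, [601.0, 123.0, 172.0])]
side large_plug [(0.82, [427.0, -316.0, -2.0])]
side hose_tail [(0.64, [457.0, -144.0, -2.0])]
side media_bottle [(0.66, [759.0, -201.0, -1.0])]
side beaker [(0.79, [658.0, -433.0, -3.0])]
side wash_bottle [(0.63, [500.0, 429.0, 1.0])]
top plug_centre [(0.51, [582.0, -238.0, 20.0]), (0.45, [575.0, -174.0, 21.0]), (0.38, [513.0, -212.0, 20.0])]
top port [(0.8, [590.0, 175.0, 159.0])]
top pump [(0.6, [592.0, 173.0, 2.0])]
top hinge_left [(0.65, [584.0, 196.0, 148.0])]
top hinge_right [(0.83, [597.0, 151.0, 151.0]), (0.62, [580.0, -236.0, 3.0])]
top cam_left_end [(0.42, [570.0, 226.0, 162.0])]
top cam_right_end [(0.5, [609.0, 128.0, 165.0])]
top large_plug [(0.75, [429.0, -310.0, -5.0]), (0.67, [570.0, 226.0, 164.0])]
top hose_tail [(0.62, [454.0, -141.0, 3.0])]
top media_bottle [(0.7, [758.0, -204.0, -4.0])]
top beaker [(0.93, [662.0, -434.0, -4.0])]
top wash_bottle [(0.64, [503.0, 426.0, 6.0])]
1.35
```

```bash
cat > h.py <<'E'
import numpy as np, cv2
from scipy.spatial.transform import Rotation as R
from workcell import *
def proj(cam,p):
    c=calibration(cam);q=c["world_to_cam"]@np.append(p,1);q=c["intrinsics"]@q[:3];return q[:2]/q[2]
def delta(target,yaw_y,o=None):
    "world TCP target mm, jaw direction yaw deg -> tool shift m, roll rad (pointing down)"
    o=o or get_obs();Rm=R.from_rotvec(o["orientation"]).as_matrix()
    d=Rm.T@(np.array(target)-o["ee_pos"])/1000
    cur=np.degrees(np.arctan2(Rm[1,1],Rm[0,1])); dy=(yaw_y-cur+90)%180-90
    return np.round(d,4),round(-np.radians(dy),3),round(cur,2)
def rect(cam,pix,z):
    c=calibration(cam);W=c["world_to_cam"];K=c["intrinsics"]
    r=W[:3,:3].T@np.linalg.solve(K,[pix[0],pix[1],1]);o=-W[:3,:3].T@W[:3,3]
    return o+r*(z-o[2])/r[2]
E
python3 - <<'E'
import cv2,numpy as np
from h import *
a=cv2.imread("pics/side0.png");b=cv2.imread("pics/top0.png")
x=cv2.resize(a[235:325,225:345],None,fx=3.3,fy=3.3,interpolation=cv2.INTER_CUBIC)
y=cv2.resize(a[130:210,215:335],None,fx=3.3,fy=3.3,interpolation=cv2.INTER_CUBIC)
z=cv2.resize(b[155:245,270:350],None,fx=3.3,fy=3.3,interpolation=cv2.INTER_CUBIC)
w=cv2.resize(b[95:210,150:230],None,fx=2.3,fy=2.3,interpolation=cv2.INTER_CUBIC)
c=np.zeros((600,800,3),np.uint8)
c[:297,:396]=x; c[300:564,:396]=y; c[:297,400:664]=z; c[300:564,400:584]=w[:264]
cv2.imwrite("pics/crop0.png",c)
for n in [(581,-239,21),(590,175,155)]: print(proj("side",n),proj("top",n))
print(delta((581,-239,150),-22.4))
E
```

```text
[306.83595793 271.99749197] [318.68901244 183.50465137]
[256.79832461 148.33665329] [193.20411772 169.29816848]
(array([ 0.4747, -0.2135,  0.0867]), np.float64(-0.856), np.float64(-71.44))
```

View pics/crop0.png

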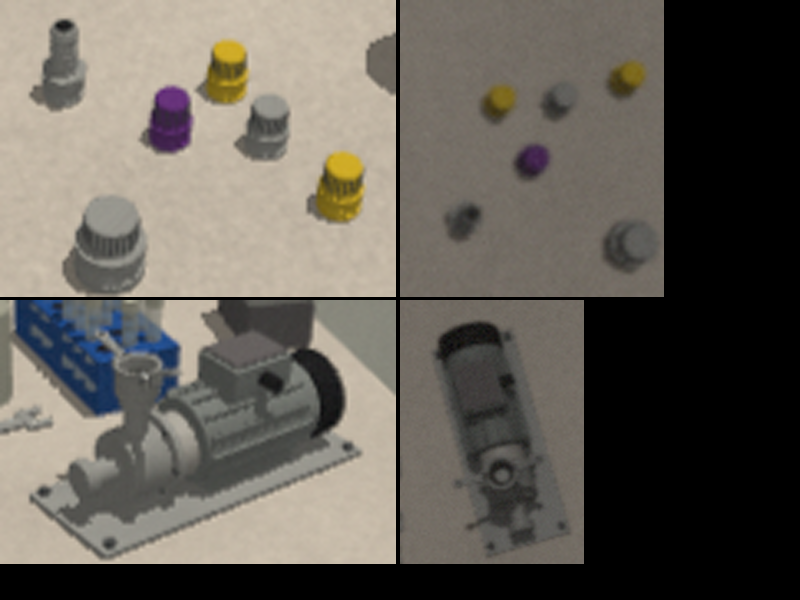

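Lookalikes of the plug in the side view are purple (277,270), yellow (294,256) and (329,291), the large plug (259,308) and the hose tail (244,254). The small plain steel plug at (306,272) fits the description, and the crop confirms it.

>>> {"method": "move_arm", "body": {
  "deltas": [
    [80,0.036,-0.016,0,-0.12],
    [80,0.072,-0.032,0,-0.24],
    [80,0.108,-0.049,0,-0.36],
    [80,0.145,-0.065,0,-0.48],
    [80,0.18,-0.081,0,-0.6]
  ]
}}

```text
t: 1.77
ee_pos: [344.9, -457.0, 236.8]
orientation: [2.808, 1.408, 0.0]
ft_force: [-0.7, -0.6, 0.5]
width: 61.1
```

```bash
python3 - <<'E'
from h import *
print(delta((570,-234,160),-22.4), get_obs()["t"],get_obs()["ee_pos"])
E
```

```text
(array([0.3134, 0.0469, 0.0768]), np.float64(-0.251), np.float64(-36.75)) 1.7667 [ 344.90302326 -457.04342835  236.81306587]
```

>>> {"method": "move_arm", "body": {
  "deltas": [
    [80,0.038,0.006,0.008,-0.1],
    [80,0.076,0.012,0.016,-0.2],
    [80,0.114,0.018,0.024,-0.24],
    [80,0.152,0.024,0.032,-0.24],
    [80,0.19,0.03,0.04,-0.24]
  ]
}}

```text
t: 2.18
ee_pos: [483.4, -323.5, 196.5]
orientation: [2.624, 1.727, 0.0]
ft_force: [1.2, -1.2, 0.0]
width: 60.3
```

```bash
python3 - <<'E'
from h import *
print(delta((560,-230,160),-22.4), get_obs()["t"],get_obs()["ee_pos"])
E
```

```text
(array([0.1161, 0.0333, 0.0365]), np.float64(-0.016), np.float64(-23.31)) 2.1833 [ 483.42651999 -323.45254376  196.51760859]
```

>>> {"method": "move_arm", "body": {
  "deltas": [
    [80,0.035,0.01,0.01,-0.016],
    [80,0.07,0.02,0.02,-0.016],
    [80,0.105,0.035,0.035,-0.016],
    [80,0.112,0.048,0.045,-0.016],
    [80,0.112,0.048,0.045,-0.016]
  ]
}}

```text
t: 2.6
ee_pos: [572.6, -238.8, 149.8]
orientation: [-2.606, -1.752, 0.001]
ft_force: [-0.3, 0.3, 0.0]
width: 60.5
```

```bash
cat >> h.py <<'E'
def wproj(p,o):
    c=calibration("wrist");Rm=R.from_rotvec(o["orientation"]).as_matrix()
    T=np.eye(4);T[:3,:3]=Rm;T[:3,3]=o["ee_pos"];q=np.linalg.inv(T@c["hand_eye"])@np.append(p,1)
    th=np.arctan2(np.hypot(q[0],q[1]),q[2]);ph=np.arctan2(q[1],q[0]);f=c["intrinsics"][0,0]
    return np.array([f*th*np.cos(ph)+c["intrinsics"][0,2],f*th*np.sin(ph)+c["intrinsics"][1,2]])
def wray(pix,o,z):
    c=calibration("wrist");K=c["intrinsics"];d=(np.array(pix)-K[:2,2])/K[0,0];th=np.hypot(*d)
    v=np.array([*(np.sin(th)*d/th),np.cos(th)]);H=c["hand_eye"];Rm=R.from_rotvec(o["orientation"]).as_matrix()
    org=Rm@H[:3,3]+o["ee_pos"];v=Rm@H[:3,:3]@v;return org+v*(z-org[2])/v[2]
E
python3 - <<'E'
from h import *
o=get_obs();im=get_image("wrist");cv2.imwrite("pics/w1.png",im);print(o["ee_pos"],o["t"])
for n in ("plug_centre","plug"): print(n,[(round(d["conf"],2),np.round(d["location"],1).tolist()) for d in place_of("wrist",n)[:5]])
for d in regions_of("wrist","plug")[:5]:
    ys,xs=np.nonzero(d["region"]);print(d["conf"],xs.min(),xs.max(),ys.min(),ys.max())
print("expected top centre",wproj((581,-239,42),o))
E
```

```text
[ 572.56332862 -238.83542731  149.77135342] 2.6
plug_centre [(0.77, [574.4, -176.7, 22.9]), (0.76, [510.8, -209.6, 20.0]), (0.75, [581.1, -243.0, 27.8]), (0.64, [607.0, -310.9, 19.3])]
plug [(0.85, [576.4, -235.4, 0.7]), (0.77, [605.4, -305.5, 7.6]), (0.76, [573.8, -172.3, -0.1]), (0.66, [519.1, -211.9, 0.6]), (0.27, [454.5, -137.8, 1.3])]
0.89 171 208 167 204
0.88 216 249 110 144
0.83 294 306 222 257
0.77 247 279 169 207
expected top centre [264.23978651 191.96117264]
```

View pics/w1.png

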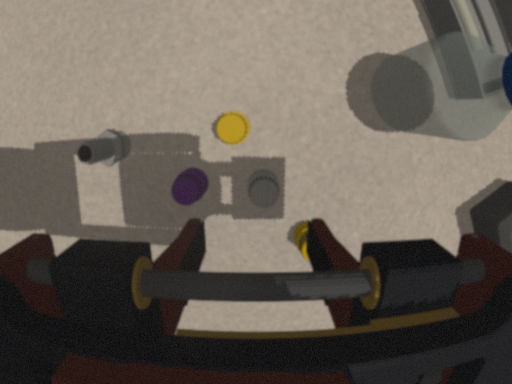

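```bash
python3 - <<'E'
from h import *
o=get_obs()
for p in [(575,-174,21),(605,-310,21),(510,-211,21)]: print(p,wproj(p,o))
im=cv2.imread("pics/w1.png");c=im[155:220,230:295];cv2.imwrite("pics/w1c.png",cv2.resize(cv2.convertScaleAbs(c,alpha=2),None,fx=8,fy=8,interpolation=cv2.INTER_CUBIC))
for px in [(263,186),(264,190)]: print(wray(px,o,42))
for px in [(263,195),]: print(wray(px,o,0))
E
```

```text
(575, -174, 21) [232.51308836 121.76413185]
(605, -310, 21) [312.11185101 236.26559277]
(510, -211, 21) [186.59992101 183.59754137]
[ 579.37582552 -237.10163252   42.        ]
[ 578.82589263 -240.84243069   42.        ]
[ 573.09802675 -255.41126748    0.        ]
```

View pics/w1c.png

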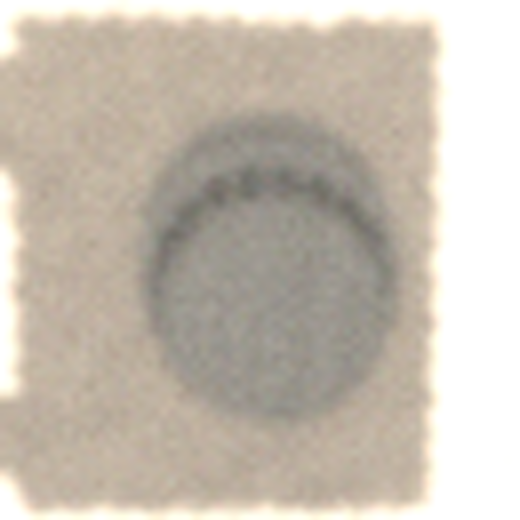

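```bash
python3 - <<'E'
from h import *
o=get_obs()
print(wray((264.2,193.2),o,42))
print(o["ee_pos"],delta((579.5,-241,36.5),-22.4,o))
E
```

```text
[ 577.88651996 -243.64846627   42.        ]
[ 569.97021053 -241.72626075  152.11251897] (array([0.0043, 0.0085, 0.1156]), np.float64(-0.001), np.float64(-22.45))
```

>>> {"method": "move_arm", "body": {
  "deltas": [
    [80,0.005,0.009,0.035,0],
    [80,0.005,0.009,0.07,0],
    [80,0.005,0.009,0.1,0],
    [80,0.005,0.009,0.11,0],
    [80,0.005,0.009,0.11,0]
  ]
}}

```text
t: 3.22
ee_pos: [578.5, -240.1, 39.8]
orientation: [-2.609, -1.743, 0.004]
ft_force: [-0.0, -0.2, 1.2]
width: 60.3
```

```bash
python3 - <<'E'
from h import *
o=get_obs();im=get_image("wrist");cv2.imwrite("pics/w2.png",im);print(get_obs()["ee_pos"])
o=get_obs();im=get_image("wrist");cv2.imwrite("pics/w2.png",im)
print(o["ee_pos"],delta((580.3,-240.7,36.5),-22.4,o),wproj((580.3,-240.7,42),o))
E
```

```text
[ 579.94163207 -240.52386637   41.65333969]
[ 579.94163207 -240.52386637   41.65333969] (array([-0.    ,  0.0004,  0.0052]), np.float64(-0.001), np.float64(-22.48)) [255.86885987 245.96740632]
```

View pics/w2.png

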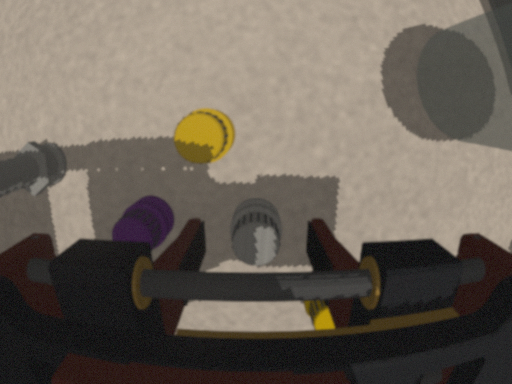

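The plug's top, around (256,243), is centred between the fingers at (190,250) and (320,250), and nothing is in their way. Next I lower 5 mm and close.

>>> {"method": "move_arm", "body": {
  "deltas": [
    [80,0,0,0.005,0],
    [80,0,0,0.005,0],
    [255,0,0,0.005,0],
    [255,0,0,0.005,0],
    [255,0,0,0.005,0]
  ]
}}

```text
t: 3.73
ee_pos: [581.2, -240.0, 37.4]
orientation: [2.61, 1.747, 0.001]
ft_force: [-0.2, -0.6, -0.1]
width: 43.7
```

>>> {"method": "move_arm", "body": {
  "deltas": [
    [255,0,0,0,0],
    [255,0,0,0,0],
    [255,0,0,0,0]
  ]
}}

```text
t: 3.98
ee_pos: [580.9, -239.8, 36.8]
orientation: [-2.611, -1.748, 0.0]
ft_force: [0.2, -0.1, 1.0]
width: 24.8
```

>>> {"method": "move_arm", "body": {
  "deltas": [
    [255,0,0,-0.02,0],
    [255,0,0,-0.05,0],
    [255,0,0,-0.09,0],
    [255,0,0,-0.13,0],
    [255,0,0,-0.17,0]
  ]
}}

```text
t: 4.4
ee_pos: [580.2, -239.6, 207.8]
orientation: [-2.609, -1.747, 0.001]
ft_force: [1.0, -1.0, -1.9]
width: 25.0
```

```bash
python3 - <<'E'
from h import *
o=get_obs();im=get_image("wrist");cv2.imwrite("pics/w3.png",im);
print(o["t"],o["ee_pos"],o["ft_force"],o["width"],delta((591,174,230),17,o))
E
```

```text
4.4 [ 580.18669115 -239.55172235  207.78793667] [ 1.03998203 -1.01950032 -1.90872075] 24.99206844633257 (array([ 0.3865, -0.1476, -0.022 ]), np.float64(-0.688), np.float64(-22.4))
```

View pics/w3.png

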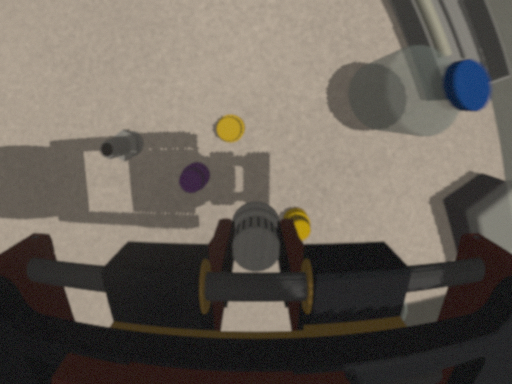

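```bash
python3 - <<'E'
from h import *
o=get_obs();print(o["t"],o["ee_pos"],delta((610,110,230),17,o))
E
```

```text
4.45 [ 584.35197383 -241.32651609  216.6822468 ] (array([ 0.3346, -0.11  , -0.0146]), np.float64(-0.688), np.float64(-22.4))
```

>>> {"method": "move_arm", "body": {
  "deltas": [
    [255,0.035,-0.011,-0.006,-0.1],
    [255,0.07,-0.022,-0.012,-0.2],
    [255,0.105,-0.034,-0.014,-0.3],
    [255,0.14,-0.046,-0.014,-0.4],
    [255,0.175,-0.058,-0.014,-0.5]
  ]
}}

```text
t: 4.87
ee_pos: [593.6, -54.4, 220.6]
orientation: [2.092, 2.344, 0.0]
ft_force: [0.1, 0.1, -0.9]
width: 24.6
```

```bash
python3 - <<'E'
from h import *
o=get_obs();print(o["t"],o["ee_pos"],delta((610,110,230),17,o))
E
```

```text
4.8667 [593.62339534 -54.40266446 220.58739124] (array([ 0.1615,  0.0349, -0.0094]), np.float64(-0.183), np.float64(6.5))
```

>>> {"method": "move_arm", "body": {
  "deltas": [
    [255,0.035,0.008,-0.003,-0.09],
    [255,0.07,0.016,-0.006,-0.17],
    [255,0.105,0.024,-0.008,-0.17],
    [255,0.14,0.03,-0.008,-0.17],
    [255,0.148,0.033,-0.008,-0.17]
  ]
}}

```text
t: 5.28
ee_pos: [610.4, 99.3, 228.4]
orientation: [-1.886, -2.511, -0.002]
ft_force: [-0.4, -0.1, -2.4]
width: 24.9
```

>>> {"method": "move_arm", "body": {
  "deltas": [
    [255,0,0,0,0],
    [255,0,0,0,0],
    [255,0,0,0,0]
  ]
}}

```text
t: 5.53
ee_pos: [610.3, 93.4, 228.2]
orientation: [-1.892, -2.508, 0.002]
ft_force: [-0.3, 0.1, -0.9]
width: 24.5
```

```bash
python3 - <<'E'
from h import *
o=get_obs();im=get_image("wrist");cv2.imwrite("pics/w4.png",im);
print(o["t"],o["ee_pos"],o["width"],o["ft_force"],delta((590,174,230),17,o))
for n in ("port","hinge_left","hinge_right","cam_left_end","cam_right_end"): print(n,[(round(d["conf"],2),np.round(d["location"],1).tolist()) for d in place_of("wrist",n)[:3]])
print(get_obs()["ee_pos"],wproj((590,174,155),o))
E
```

```text
5.5333 [610.28268774  93.43212084 228.23375365] 24.49739512105463 [-0.28133161  0.0935436  -0.87209855] (array([ 0.083 ,  0.0026, -0.0018]), np.float64(-0.018), np.float64(15.94))
port []
hinge_left [(0.97, [585.8, 190.7, 149.6])]
hinge_right [(0.63, [593.4, 152.9, 147.4])]
cam_left_end [(0.84, [572.6, 224.0, 161.6]), (0.16, [592.6, 171.9, 154.6])]
cam_right_end [(0.92, [607.6, 125.8, 172.4]), (0.46, [588.1, 175.2, 2.4])]
[610.65976324  93.76950327 228.71600606] [259.38962187  97.48771095]
```

View pics/w4.png

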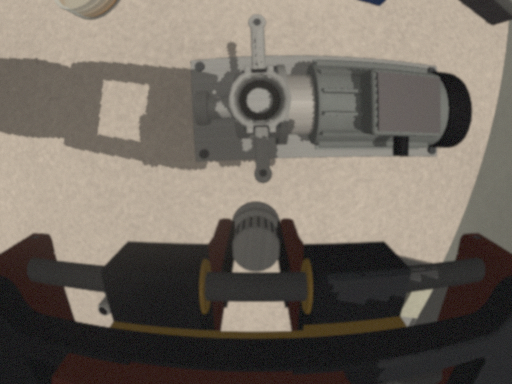

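```bash
python3 - <<'E'
from h import *
im=cv2.imread("pics/w4.png")
c=cv2.convertScaleAbs(im[10:185,185:345],alpha=1.6);cv2.imwrite("pics/w4c.png",cv2.resize(c,None,fx=3.4,fy=3.4,interpolation=cv2.INTER_CUBIC))
E
```

```text
(no output)
```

View pics/w4c.png

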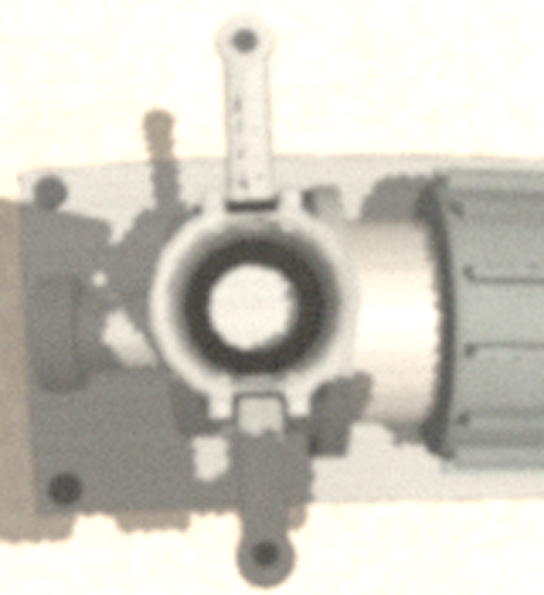

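```bash
python3 - <<'E'
from h import *
o=get_obs()
o["ee_pos"]=np.array([610.3,93.5,228.3])
P=wray((259.7,100),o,155);print(P)
L=wray((257.1,21.8),o,166);Rr=wray((262.6,172.6),o,166);print(L,Rr,np.degrees(np.arctan2(-(L-Rr)[0],(L-Rr)[1])))
b=[wray(p,o,8) for p in [(199.7,66.5),(204,154),(432,67),(432,150)]]
for x in b: print(x)
for i,j in ((0,2),(1,3)): d=b[j]-b[i];print(np.degrees(np.arctan2(d[1],d[0])))
d=b[0]-b[1];print(np.degrees(np.arctan2(-d[0],d[1])))
o=get_obs();print(o["ee_pos"],delta((*P[:2],200),17,o))
E
```

```text
[590.87012666 172.38503199 155.        ]
[573.27618459 226.75094315 166.        ] [607.2554467  122.50132001 166.        ] 18.052930415614448
[507.03925931 203.70543543   8.        ]
[541.49940806  98.51814961   8.        ]
[802.62286579 307.82332283   8.        ]
[838.87695761 196.04730863   8.        ]
19.404564354356495
18.157633086077226
18.139186382967946
[610.65976324  93.76950327 228.71600606] (array([0.081 , 0.0025, 0.0287]), np.float64(-0.019), np.float64(15.91))
```

```bash
python3 - <<'E'
from h import *
print(delta((590.7,173.5,215),18.3))
E
```

```text
(array([0.0821, 0.0027, 0.0137]), np.float64(-0.042), np.float64(15.91))
```

>>> {"method": "move_arm", "body": {
  "deltas": [
    [255,0.03,0.001,0,-0.02],
    [255,0.06,0.003,0.005,-0.04],
    [255,0.078,0.003,0.01,-0.042],
    [255,0.082,0.003,0.014,-0.042],
    [255,0.082,0.003,0.014,-0.042]
  ]
}}

```text
t: 6.25
ee_pos: [590.2, 174.9, 213.8]
orientation: [-1.835, -2.549, 0.002]
ft_force: [-1.2, -0.5, -1.2]
width: 24.8
```

>>> {"method": "move_arm", "body": {
  "deltas": [
    [255,0,0,0,0],
    [255,0,0,0,0]
  ]
}}

```text
t: 6.42
ee_pos: [591.4, 173.4, 214.9]
orientation: [1.839, 2.547, -0.0]
ft_force: [-0.0, -0.8, -0.9]
width: 24.7
```

```bash
python3 - <<'E'
from h import *
o=get_obs();a=get_image("wrist");s=get_image("side");t=get_image("top")
c=np.zeros((600,800,3),np.uint8)
c[:288,:384]=cv2.resize(a,(384,288));c[:300,400:800]=cv2.resize(s[100:175,210:310],(400,300),interpolation=cv2.INTER_CUBIC)
c[300:600,:400]=cv2.resize(t[130:205,140:240],(400,300),interpolation=cv2.INTER_CUBIC)
c[300:600,400:]=cv2.resize(a[200:296,192:320],(400,300),interpolation=cv2.INTER_CUBIC)
cv2.imwrite("pics/c5.png",c)
o=get_obs();print(o["t"],o["ee_pos"],o["ft_force"],o["width"],delta((590.7,173.5,190),18.3))
E
```

```text
6.5667 [591.4087478  173.45372169 214.98511611] [ 0.29590475 -0.03774619 -0.6534859 ] 24.137279457478883 (array([ 0.0003, -0.0007,  0.025 ]), np.float64(0.0), np.float64(18.32))
```

View pics/c5.png

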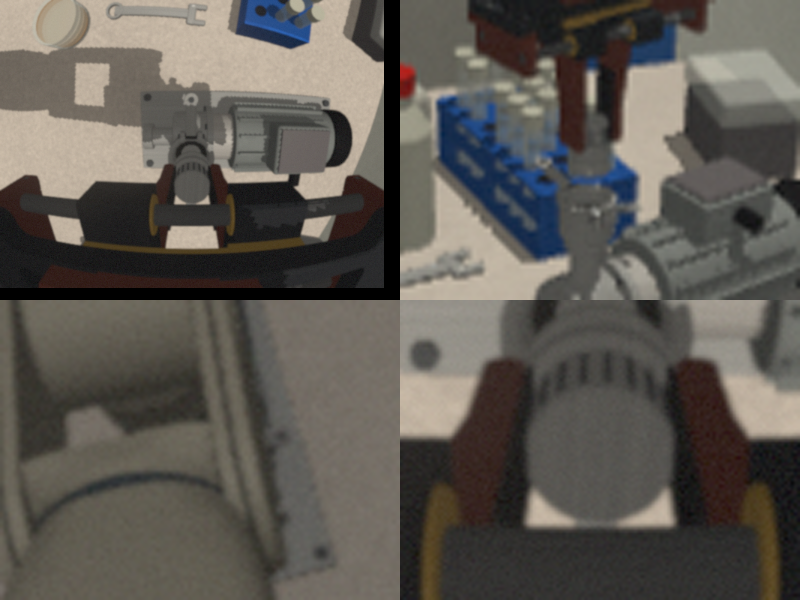

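Side view: the plug at about (590,150) sits directly above the coupler mouth at (588,200). I'll lower it in stages and watch the force.

>>> {"method": "move_arm", "body": {
  "deltas": [
    [255,0,-0.001,0.008,0],
    [255,0,-0.001,0.016,0],
    [255,0,-0.001,0.022,0],
    [255,0,-0.001,0.025,0],
    [255,0,-0.001,0.025,0]
  ]
}}

```text
t: 6.98
ee_pos: [589.3, 173.8, 188.2]
orientation: [-1.837, -2.547, 0.003]
ft_force: [0.3, -0.0, -2.1]
width: 24.3
```

>>> {"method": "move_arm", "body": {
  "deltas": [
    [255,0,0,0.003,0],
    [255,0,0,0.006,0],
    [255,0,0,0.006,0]
  ]
}}

```text
t: 7.23
ee_pos: [589.8, 174.1, 183.1]
orientation: [-1.838, -2.548, 0.001]
ft_force: [0.0, 0.1, -1.4]
width: 24.9
```

>>> {"method": "move_arm", "body": {
  "deltas": [
    [255,0,0,0.001,0],
    [255,0,0,0.002,0],
    [255,0,0,0.003,0],
    [255,0,0,0.004,0]
  ]
}}

```text
t: 7.57
ee_pos: [590.1, 174.1, 179.8]
orientation: [1.838, 2.548, 0.0]
ft_force: [-1.1, 1.1, -1.4]
width: 24.8
```

>>> {"method": "move_arm", "body": {
  "deltas": [
    [255,0,0,0.0005,0],
    [255,0,0,0.001,0],
    [255,0,0,0.0015,0],
    [255,0,0,0.0015,0]
  ]
}}

```text
t: 7.9
ee_pos: [589.9, 174.1, 178.1]
orientation: [-1.838, -2.548, 0.0]
ft_force: [0.4, 0.5, -1.6]
width: 25.0
```

>>> {"method": "move_arm", "body": {
  "deltas": [
    [255,0,0,0.0005,0],
    [255,0,0,0.001,0],
    [255,0,0,0.001,0]
  ]
}}

```text
t: 8.15
ee_pos: [590.0, 174.1, 177.1]
orientation: [-1.838, -2.548, 0.0]
ft_force: [-0.7, -0.4, -1.4]
width: 24.5
```

>>> {"method": "move_arm", "body": {
  "deltas": [
    [255,0,0,0.0005,0],
    [255,0,0,0.001,0],
    [255,0,0,0.001,0]
  ]
}}

```text
t: 8.4
ee_pos: [590.1, 174.1, 176.4]
orientation: [1.838, 2.548, 0.0]
ft_force: [-0.8, -0.3, 1.0]
width: 24.9
```

>>> {"method": "move_arm", "body": {
  "deltas": [
    [255,0,0,0.0005,0],
    [255,0,0,0.0005,0]
  ]
}}

```text
t: 8.57
ee_pos: [590.1, 174.1, 176.2]
orientation: [1.838, 2.548, 0.0]
ft_force: [-2.7, -0.9, 4.9]
width: 25.0
```

>>> {"method": "move_arm", "body": {
  "deltas": [
    [255,0,0,0.0005,0],
    [255,0,0,0.0005,0]
  ]
}}

```text
t: 8.73
ee_pos: [590.1, 174.1, 175.9]
orientation: [1.838, 2.548, 0.0]
ft_force: [-2.9, -1.1, 7.7]
width: 24.7
```

>>> {"method": "move_arm", "body": {
  "deltas": [
    [255,0,0,0.0005,0],
    [255,0,0,0.0005,0]
  ]
}}

```text
t: 8.9
ee_pos: [590.1, 174.1, 175.8]
orientation: [1.838, 2.548, 0.001]
ft_force: [-3.5, -0.8, 10.9]
width: 24.4
```

>>> {"method": "move_arm", "body": {
  "deltas": [
    [255,0,0,0.0005,0],
    [255,0,0,0.0005,0]
  ]
}}

```text
t: 9.07
ee_pos: [590.1, 174.1, 175.6]
orientation: [1.838, 2.548, 0.001]
ft_force: [-4.9, -2.1, 13.0]
width: 24.4
```

>>> {"method": "move_arm", "body": {
  "deltas": [
    [255,0,0,0.0005,0],
    [255,0,0,0.0005,0]
  ]
}}

```text
t: 9.23
ee_pos: [590.2, 174.1, 175.4]
orientation: [1.838, 2.547, 0.001]
ft_force: [-4.5, -1.4, 14.6]
width: 24.5
```

>>> {"method": "move_arm", "body": {
  "deltas": [
    [255,0,0,0.0005,0],
    [255,0,0,0.0005,0]
  ]
}}

```text
t: 9.4
ee_pos: [590.2, 174.1, 174.9]
orientation: [1.838, 2.548, 0.001]
ft_force: [-5.5, -2.1, 15.3]
width: 24.8
```

>>> {"method": "move_arm", "body": {
  "deltas": [
    [255,0,0,0.0005,0],
    [255,0,0,0.0005,0]
  ]
}}

```text
t: 9.57
ee_pos: [590.2, 174.1, 174.4]
orientation: [1.838, 2.547, 0.001]
ft_force: [-5.6, -2.2, 14.9]
width: 24.8
```

>>> {"method": "move_arm", "body": {
  "deltas": [
    [255,0,0,0.0005,0],
    [255,0,0,0.0005,0]
  ]
}}

```text
t: 9.73
ee_pos: [590.2, 174.1, 174.0]
orientation: [1.838, 2.547, 0.001]
ft_force: [-6.4, -0.5, 14.4]
width: 24.7
```

>>> {"method": "move_arm", "body": {
  "deltas": [
    [255,0,0,0.0005,0],
    [255,0,0,0.0005,0]
  ]
}}

```text
t: 9.9
ee_pos: [590.2, 174.1, 173.4]
orientation: [1.838, 2.547, 0.001]
ft_force: [-5.8, -1.5, 15.1]
width: 24.3
```

>>> {"method": "move_arm", "body": {
  "deltas": [
    [255,0,0,0.0005,0],
    [255,0,0,0.0005,0]
  ]
}}

```text
t: 10.07
ee_pos: [590.2, 174.1, 173.0]
orientation: [1.838, 2.547, 0.001]
ft_force: [-5.6, -1.4, 15.5]
width: 24.8
```

>>> {"method": "move_arm", "body": {
  "deltas": [
    [255,0,0,0.0005,0],
    [255,0,0,0.0005,0]
  ]
}}

```text
t: 10.23
ee_pos: [590.2, 174.1, 172.5]
orientation: [1.838, 2.547, 0.001]
ft_force: [-5.7, -2.2, 15.6]
width: 24.8
```

>>> {"method": "move_arm", "body": {
  "deltas": [
    [255,0,0,0.0004,0],
    [255,0,0,0.0004,0]
  ]
}}

```text
t: 10.4
ee_pos: [590.2, 174.1, 172.4]
orientation: [1.838, 2.547, 0.001]
ft_force: [-6.3, -1.9, 19.1]
width: 25.0
```

>>> {"method": "move_arm", "body": {
  "deltas": [
    [255,0,0,0.0004,0],
    [255,0,0,0.0004,0]
  ]
}}

```text
t: 10.57
ee_pos: [590.2, 174.1, 172.3]
orientation: [1.837, 2.547, 0.001]
ft_force: [-7.7, -2.7, 19.3]
width: 24.8
```

>>> {"method": "move_arm", "body": {
  "deltas": [
    [255,0,0,0.0004,0],
    [255,0,0,0.0004,0]
  ]
}}

```text
t: 10.73
ee_pos: [590.2, 174.1, 172.1]
orientation: [1.837, 2.547, 0.001]
ft_force: [-8.1, -2.8, 21.2]
width: 24.8
```

The push held at about 15 N (16.5 N once the weight is added back) over roughly 3 mm of slide, then rose to 21 N, so the ring is home. Next I relieve the load, open and look.

>>> {"method": "move_arm", "body": {
  "deltas": [
    [255,0,0,-0.001,0],
    [255,0,0,-0.002,0],
    [255,0,0,-0.002,0]
  ]
}}

```text
t: 10.98
ee_pos: [590.1, 174.1, 172.8]
orientation: [1.838, 2.548, 0.001]
ft_force: [-3.3, -2.1, 10.7]
width: 24.3
```

>>> {"method": "move_arm", "body": {
  "deltas": [
    [150,0,0,0,0],
    [150,0,0,0,0],
    [150,0,0,0,0]
  ]
}}

```text
t: 11.23
ee_pos: [590.1, 174.1, 171.4]
orientation: [1.838, 2.548, 0.001]
ft_force: [-0.3, 0.1, -0.4]
width: 35.6
```

>>> {"method": "move_arm", "body": {
  "deltas": [
    [110,0,0,-0.015,0],
    [110,0,0,-0.04,0],
    [110,0,0,-0.07,0],
    [110,0,0,-0.08,0],
    [110,0,0,-0.08,0]
  ]
}}

```text
t: 11.65
ee_pos: [591.6, 174.5, 254.2]
orientation: [1.836, 2.545, 0.007]
ft_force: [-0.0, 0.2, -0.3]
width: 49.8
```

```bash
python3 - <<'E'
from h import *
o=get_obs();a=get_image("wrist");o=get_obs();a=get_image("wrist");s=get_image("side");t=get_image("top")
cv2.imwrite("pics/w6.png",a)
c=np.zeros((600,800,3),np.uint8)
c[:288,:384]=cv2.resize(a,(384,288));c[:300,400:800]=cv2.resize(s[120:180,220:300],(400,300),interpolation=cv2.INTER_CUBIC)
c[300:600,:400]=cv2.resize(t[130:205,140:240],(400,300),interpolation=cv2.INTER_CUBIC)
c[300:600,400:]=cv2.resize(a[130:250,176:336],(400,300),interpolation=cv2.INTER_CUBIC)
cv2.imwrite("pics/c6.png",c)
o=get_obs();print(o["t"],o["ee_pos"],o["ft_force"],o["width"])
for cam in ("wrist","side"):
 for n in ("plug_centre","cam_left_end","cam_right_end","hinge_left","hinge_right"): print(cam,n,[(round(d["conf"],2),np.round(d["location"],1).tolist()) for d in place_of(cam,n)[:5]])
E
```

```text
11.85 [588.97178044 173.77816069 249.55625737] [ 0.23426174  0.15519942 -0.28115569] 49.5416210602139
wrist plug_centre []
wrist cam_left_end [(0.75, [573.4, 225.4, 163.4]), (0.66, [587.0, 188.0, 151.0]), (0.63, [588.6, 170.4, 160.4]), (0.29, [588.1, 177.8, 3.7])]
wrist cam_right_end [(0.69, [607.6, 123.9, 171.5])]
wrist hinge_left [(0.6, [584.8, 190.3, 150.2])]
wrist hinge_right [(0.56, [594.9, 151.7, 144.6])]
side plug_centre [(0.78, [574.4, -175.5, 23.4]), (0.64, [590.7, 175.1, 156.8]), (0.56, [604.0, -311.1, 22.5]), (0.5, [510.2, -208.6, 25.5])]
side cam_left_end [(0.35, [572.6, 226.1, 163.7])]
side cam_right_end [(0.72, [454.6, -142.1, -1.3]), (0.54, [604.8, 124.6, 171.4])]
side hinge_left [(0.5, [583.8, 195.5, 144.3]), (0.2, [589.4, 171.9, 155.0])]
side hinge_right [(0.6, [601.3, 151.4, 147.5]), (0.27, [583.7, 194.5, 144.9])]
```

View pics/c6.png

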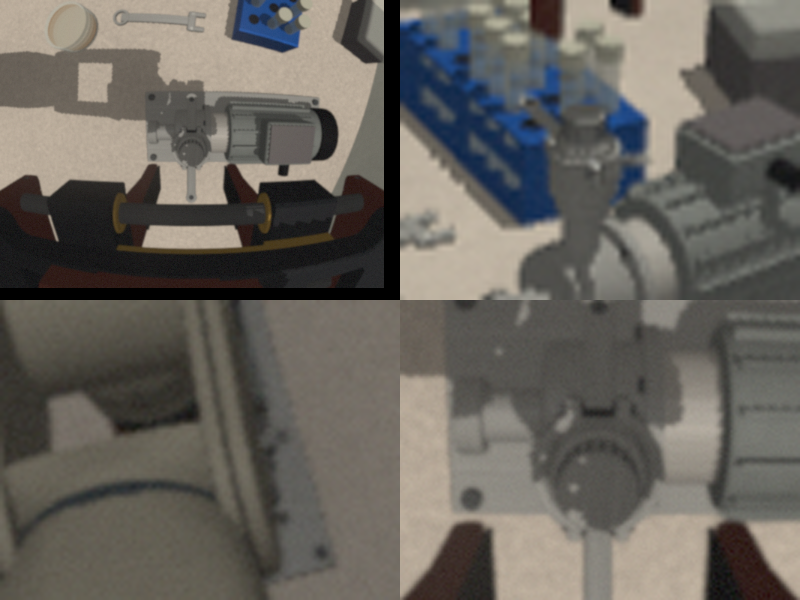

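The plug is seated: in the crop the shoulder is just above the rim at (598,490). It may have slipped about 1 mm in the grip, so I'll confirm it's home by pressing on the knob with closed fingertips. Contact should come at TCP about 193.

>>> {"method": "move_arm", "body": {
  "deltas": [
    [255,0,0,0.0,0],
    [255,0,0,0.01,0],
    [255,0,0,0.025,0],
    [255,0,0,0.04,0],
    [255,0,0,0.05,0]
  ]
}}

```text
t: 12.77
ee_pos: [589.2, 173.9, 199.6]
orientation: [-1.837, -2.547, 0.002]
ft_force: [-1.2, -0.2, 0.0]
width: 20.2
```

>>> {"method": "move_arm", "body": {
  "deltas": [
    [255,0,0,0.002,0],
    [255,0,0,0.004,0],
    [255,0,0,0.006,0],
    [255,0,0,0.006,0]
  ]
}}

```text
t: 13.1
ee_pos: [590.3, 174.2, 195.7]
orientation: [1.838, 2.548, 0.001]
ft_force: [0.2, 0.8, 0.4]
width: 0.3
```

>>> {"method": "move_arm", "body": {
  "deltas": [
    [255,0,0,0.0005,0],
    [255,0,0,0.001,0],
    [255,0,0,0.0015,0]
  ]
}}

```text
t: 13.35
ee_pos: [590.2, 174.1, 194.4]
orientation: [1.838, 2.547, 0.001]
ft_force: [0.6, -0.2, 0.3]
width: 0.4
```

>>> {"method": "move_arm", "body": {
  "deltas": [
    [255,0,0,0.0005,0],
    [255,0,0,0.001,0]
  ]
}}

```text
t: 13.52
ee_pos: [590.1, 174.1, 193.2]
orientation: [1.838, 2.548, 0.001]
ft_force: [0.4, -0.8, 1.8]
width: 0.1
```

>>> {"method": "move_arm", "body": {
  "deltas": [
    [255,0,0,0.0005,0],
    [255,0,0,0.001,0]
  ]
}}

```text
t: 13.68
ee_pos: [590.3, 174.2, 192.7]
orientation: [1.838, 2.547, 0.001]
ft_force: [-1.8, -1.0, 8.2]
width: 0.8
```

>>> {"method": "move_arm", "body": {
  "deltas": [
    [255,0,0,0.0005,0],
    [255,0,0,0.001,0]
  ]
}}

```text
t: 13.85
ee_pos: [590.5, 174.2, 192.4]
orientation: [1.837, 2.547, 0.002]
ft_force: [-2.9, -0.9, 13.5]
width: 0.6
```

>>> {"method": "move_arm", "body": {
  "deltas": [
    [255,0,0,0.0004,0],
    [255,0,0,0.0008,0]
  ]
}}

```text
t: 14.02
ee_pos: [590.7, 174.3, 192.2]
orientation: [1.837, 2.547, 0.003]
ft_force: [-4.3, -1.4, 17.2]
width: 0.3
```

>>> {"method": "move_arm", "body": {
  "deltas": [
    [255,0,0,0.0003,0],
    [255,0,0,0.0006,0]
  ]
}}

```text
t: 14.18
ee_pos: [590.8, 174.3, 192.0]
orientation: [1.837, 2.547, 0.003]
ft_force: [-5.9, -1.0, 17.2]
width: 0.6
```

>>> {"method": "move_arm", "body": {
  "deltas": [
    [255,0,0,0.0003,0],
    [255,0,0,0.0005,0]
  ]
}}

```text
t: 14.35
ee_pos: [590.9, 174.4, 191.9]
orientation: [1.837, 2.546, 0.004]
ft_force: [-6.2, -2.0, 19.0]
width: 0.5
```

>>> {"method": "move_arm", "body": {
  "deltas": [
    [255,0,0,0.0003,0],
    [255,0,0,0.0005,0]
  ]
}}

```text
t: 14.52
ee_pos: [591.0, 174.4, 191.8]
orientation: [1.837, 2.546, 0.004]
ft_force: [-6.9, -1.3, 22.5]
width: 0.3
```

The push rose to 22 N with the knob top at about 179 mm, which is exactly the home height. Now I retreat, open and turn 90°, so the jaws straddle the cam arms.

>>> {"method": "move_arm", "body": {
  "deltas": [
    [255,0,0,-0.01,0],
    [255,0,0,-0.03,0],
    [100,0,0,-0.05,0.12],
    [0,0,0,-0.05,0.24],
    [0,0,0,-0.05,0.36]
  ]
}}

```text
t: 14.93
ee_pos: [590.8, 174.3, 240.2]
orientation: [2.27, 2.17, 0.004]
ft_force: [-0.0, -0.7, -0.3]
width: 17.0
```

>>> {"method": "move_arm", "body": {
  "deltas": [
    [0,0,0,0,0.12],
    [0,0,0,0,0.24],
    [0,0,0,0,0.36],
    [0,0,0,0,0.48],
    [0,0,0,0,0.6]
  ]
}}

```text
t: 15.35
ee_pos: [589.9, 174.1, 238.5]
orientation: [-2.811, -1.403, 0.0]
ft_force: [-0.4, -0.8, -0.4]
width: 50.2
```

>>> {"method": "move_arm", "body": {
  "deltas": [
    [0,0,0,0,0.12],
    [0,0,0,0,0.24],
    [0,0,0,0,0.36],
    [0,0,0,0,0.48],
    [0,0,0,0,0.61]
  ]
}}

```text
t: 15.77
ee_pos: [589.9, 174.0, 238.5]
orientation: [3.101, 0.502, -0.0]
ft_force: [-0.1, 0.7, -0.6]
width: 83.7
```

```bash
python3 - <<'E'
from h import *
a=get_image("wrist");a=get_image("wrist");a=get_image("wrist");s=get_image("side")
cv2.imwrite("pics/w7.png",a)
o=get_obs();print(o["t"],o["ee_pos"],o["ft_force"],o["width"],o["qpos"][5],delta((590.2,173.9,200),108.3))
for cam in ("wrist",):
 for n in ("plug_centre","cam_left_end","cam_right_end","hinge_left","hinge_right"): print(cam,n,[(round(d["conf"],2),np.round(d["location"],1).tolist()) for d in place_of(cam,n)[:5]])
E
```

```text
15.9667 [589.9532907  174.04610614 238.50753412] [-0.90549534 -0.37423432  0.19019474] 87.65431167452819 1.507512031874423 (array([0.0002, 0.0002, 0.0385]), np.float64(0.011), np.float64(-71.04))
wrist plug_centre [(0.96, [590.3, 168.3, 160.4]), (0.38, [607.5, -310.3, 19.4])]
wrist cam_left_end [(0.65, [572.6, 221.7, 164.2])]
wrist cam_right_end [(0.87, [608.7, 126.1, 170.5])]
wrist hinge_left []
wrist hinge_right [(0.81, [593.0, 153.1, 143.8])]
```

View pics/w7.png

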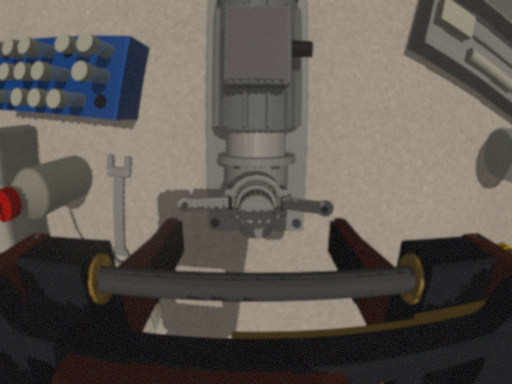

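>>> {"method": "move_arm", "body": {
  "deltas": [
    [0,0,0,0.015,0.011],
    [0,0,0,0.03,0.011],
    [0,0,0,0.04,0.011],
    [0,0,0,0.044,0.011],
    [0,0,0,0.044,0.011]
  ]
}}

```text
t: 16.63
ee_pos: [589.4, 173.9, 193.4]
orientation: [3.102, 0.495, -0.003]
ft_force: [-0.1, -0.6, 1.5]
width: 87.8
```

>>> {"method": "move_arm", "body": {
  "deltas": [
    [0,0,0,0.002,0],
    [0,0,0,0.004,0],
    [0,0,0,0.006,0],
    [0,0,0,0.008,0]
  ]
}}

```text
t: 16.97
ee_pos: [590.3, 174.1, 186.9]
orientation: [-3.102, -0.494, -0.001]
ft_force: [-0.8, -0.6, -0.0]
width: 88.0
```

>>> {"method": "move_arm", "body": {
  "deltas": [
    [0,0,0,0.002,0],
    [0,0,0,0.004,0],
    [0,0,0,0.006,0],
    [0,0,0,0.008,0]
  ]
}}

```text
t: 17.3
ee_pos: [590.6, 174.0, 179.1]
orientation: [3.102, 0.494, 0.002]
ft_force: [0.6, -2.0, 5.6]
width: 87.9
```

>>> {"method": "move_arm", "body": {
  "deltas": [
    [0,0,0,0.002,0],
    [0,0,0,0.004,0],
    [0,0,0,0.006,0],
    [0,0,0,0.008,0]
  ]
}}

```text
t: 17.63
ee_pos: [590.9, 174.3, 171.9]
orientation: [-3.102, -0.494, -0.004]
ft_force: [-1.7, 0.2, 11.1]
width: 87.9
```

>>> {"method": "move_arm", "body": {
  "deltas": [
    [0,0,0,0.002,0],
    [0,0,0,0.004,0],
    [0,0,0,0.006,0]
  ]
}}

```text
t: 17.88
ee_pos: [591.2, 174.4, 166.3]
orientation: [-3.102, -0.494, -0.005]
ft_force: [-1.1, -0.3, 12.4]
width: 87.7
```

```bash
python3 - <<'E'
from h import *
a=get_image("wrist");s=get_image("side")
c=np.zeros((600,800,3),np.uint8)
c[:300,:400]=cv2.resize(a,(400,300));c[:300,400:800]=cv2.resize(s[120:180,220:300],(400,300),interpolation=cv2.INTER_CUBIC)
c[300:,:400]=cv2.resize(a[150:270,176:336],(400,300),interpolation=cv2.INTER_CUBIC)
cv2.imwrite("pics/c8.png",c)
o=get_obs();print(o["t"],o["ee_pos"],o["ft_force"],o["moment"])
for cam in ("wrist","side"):
 for n in ("cam_left_end","cam_right_end"): print(cam,n,[(round(d["conf"],2),np.round(d["location"],1).tolist()) for d in place_of(cam,n)[:3]])
E
```

```text
17.9833 [591.09387997 174.42239854 165.90479494] [ 0.20615312 -1.15195184  9.05698044] [-0.06197762  0.03917308 -0.0178679 ]
wrist cam_left_end [(0.84, [574.1, 228.7, 151.7])]
wrist cam_right_end [(0.76, [608.5, 119.2, 152.0])]
side cam_left_end [(0.21, [589.8, 178.7, 0.5])]
side cam_right_end [(0.47, [609.7, 119.4, 151.2])]
```

View pics/c8.png

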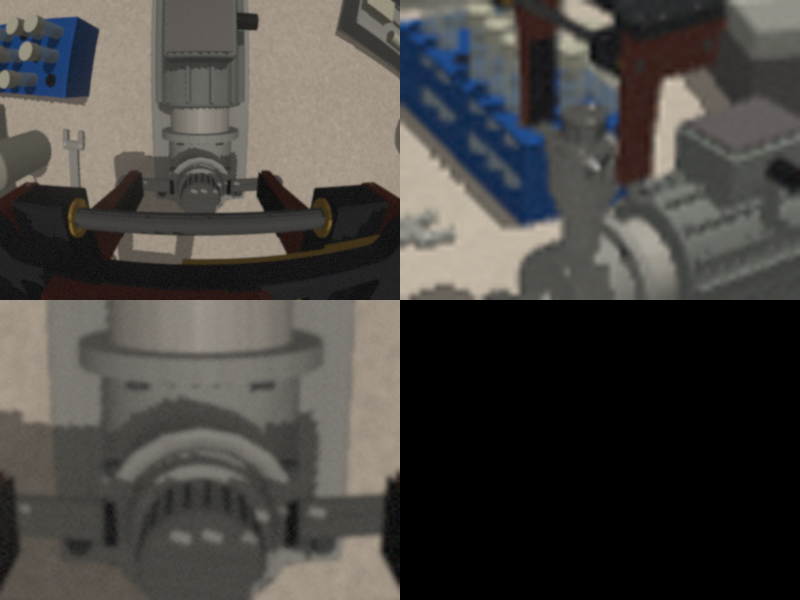

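>>> {"method": "move_arm", "body": {
  "deltas": [
    [0,0,0,0.002,0],
    [0,0,0,0.004,0],
    [0,0,0,0.006,0],
    [0,0,0,0.008,0]
  ]
}}

```text
t: 18.52
ee_pos: [591.2, 174.4, 158.1]
orientation: [-3.102, -0.494, -0.005]
ft_force: [-1.5, -0.5, 10.6]
width: 88.0
```

>>> {"method": "move_arm", "body": {
  "deltas": [
    [0,0,0,0.002,0],
    [0,0,0,0.004,0],
    [0,0,0,0.006,0]
  ]
}}

```text
t: 18.77
ee_pos: [591.4, 174.5, 152.2]
orientation: [-3.102, -0.494, -0.005]
ft_force: [-0.6, -0.3, 10.2]
width: 87.9
```

>>> {"method": "move_arm", "body": {
  "deltas": [
    [0,0,0,0.002,0],
    [0,0,0,0.004,0],
    [0,0,0,0.006,0]
  ]
}}

```text
t: 19.02
ee_pos: [591.5, 174.6, 146.2]
orientation: [-3.102, -0.494, -0.006]
ft_force: [0.2, -0.0, 10.1]
width: 87.7
```

>>> {"method": "move_arm", "body": {
  "deltas": [
    [0,0,0,0.002,0],
    [0,0,0,0.004,0],
    [0,0,0,0.006,0]
  ]
}}

```text
t: 19.27
ee_pos: [591.5, 174.6, 140.1]
orientation: [-3.102, -0.494, -0.006]
ft_force: [1.1, -0.6, 9.1]
width: 87.8
```

>>> {"method": "move_arm", "body": {
  "deltas": [
    [0,0,0,0.002,0],
    [0,0,0,0.004,0],
    [0,0,0,0.006,0]
  ]
}}

```text
t: 19.52
ee_pos: [591.3, 174.5, 133.8]
orientation: [-3.102, -0.494, -0.005]
ft_force: [0.5, -0.5, 7.2]
width: 87.9
```

```bash
python3 - <<'E'
from h import *
a=get_image("wrist");s=get_image("side")
c=np.zeros((600,800,3),np.uint8)
c[:300,:400]=cv2.resize(a,(400,300));c[:300,400:800]=cv2.resize(s[120:180,220:300],(400,300),interpolation=cv2.INTER_CUBIC)
c[300:,:400]=cv2.resize(a[150:270,176:336],(400,300),interpolation=cv2.INTER_CUBIC)
cv2.imwrite("pics/c9.png",c)
o=get_obs();print(o["t"],o["ee_pos"],o["ft_force"],o["moment"])
for cam in ("wrist","side"):
 for n in ("cam_left_end","cam_right_end","plug_centre"): print(cam,n,[(round(d["conf"],2),np.round(d["location"],1).tolist()) for d in place_of(cam,n)[:3]])
E
```

```text
19.6167 [591.17503267 174.47008477 133.38052928] [1.0710355  0.39381912 4.84333288] [ 0.05935443 -0.19269169 -0.00926192]
wrist cam_left_end [(0.91, [578.6, 213.6, 120.7]), (0.61, [587.7, 174.4, 5.0])]
wrist cam_right_end [(0.67, [604.4, 129.5, 119.9]), (0.52, [591.0, 171.3, 161.3])]
wrist plug_centre [(0.74, [591.0, 172.8, 162.1])]
side cam_left_end []
side cam_right_end [(0.63, [429.1, -314.5, -0.4]), (0.61, [605.3, 132.9, 121.9])]
side plug_centre [(0.75, [509.0, -212.3, 24.5]), (0.6, [656.9, -434.5, 0.3]), (0.55, [602.8, -307.6, 25.5])]
```

View pics/c9.png

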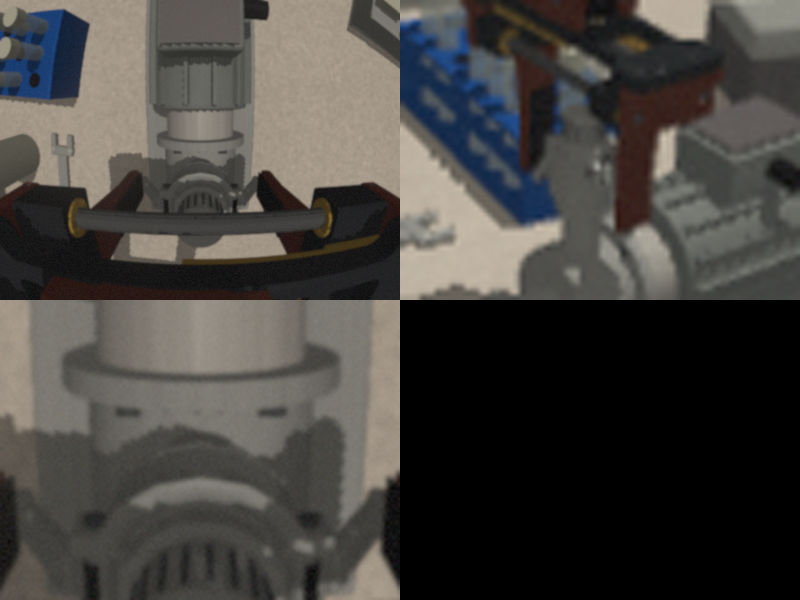

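>>> {"method": "move_arm", "body": {
  "deltas": [
    [15,0,0,0,0],
    [30,0,0,0,0],
    [40,0,0,0,0]
  ]
}}

```text
t: 20.17
ee_pos: [589.7, 174.0, 132.0]
orientation: [3.102, 0.494, -0.001]
ft_force: [2.2, 0.0, -4.0]
width: 75.7
```

>>> {"method": "move_arm", "body": {
  "deltas": [
    [48,0,0,0,0],
    [56,0,0,0,0],
    [64,0,0,0,0]
  ]
}}

```text
t: 20.42
ee_pos: [589.1, 173.8, 131.7]
orientation: [3.102, 0.494, -0.004]
ft_force: [0.9, 0.0, -5.3]
width: 67.0
```

>>> {"method": "move_arm", "body": {
  "deltas": [
    [68,0,0,0,0],
    [72,0,0,0,0],
    [72,0,0,0,0]
  ]
}}

```text
t: 20.67
ee_pos: [589.1, 173.8, 132.0]
orientation: [3.102, 0.494, -0.003]
ft_force: [-1.1, -0.2, -6.6]
width: 63.0
```

>>> {"method": "move_arm", "body": {
  "deltas": [
    [75,0,0,0,0],
    [75,0,0,0,0]
  ]
}}

```text
t: 20.83
ee_pos: [589.2, 173.8, 132.2]
orientation: [3.102, 0.494, -0.003]
ft_force: [-1.6, -0.8, -6.9]
width: 62.5
```

>>> {"method": "move_arm", "body": {
  "deltas": [
    [78,0,0,0,0],
    [78,0,0,0,0]
  ]
}}

```text
t: 21.0
ee_pos: [589.4, 173.9, 132.3]
orientation: [3.102, 0.494, -0.002]
ft_force: [-2.8, -1.3, -6.1]
width: 61.1
```

>>> {"method": "move_arm", "body": {
  "deltas": [
    [80,0,0,0,0],
    [80,0,0,0,0]
  ]
}}

```text
t: 21.17
ee_pos: [589.6, 173.9, 132.4]
orientation: [3.102, 0.494, -0.001]
ft_force: [-1.5, -0.9, -5.8]
width: 60.3
```

>>> {"method": "move_arm", "body": {
  "deltas": [
    [82,0,0,0,0],
    [82,0,0,0,0]
  ]
}}

```text
t: 21.33
ee_pos: [589.7, 173.7, 132.4]
orientation: [3.102, 0.494, -0.001]
ft_force: [-2.6, -2.7, -7.0]
width: 59.6
```

>>> {"method": "move_arm", "body": {
  "deltas": [
    [84,0,0,0,0],
    [84,0,0,0,0]
  ]
}}

```text
t: 21.5
ee_pos: [589.7, 173.7, 132.4]
orientation: [3.102, 0.494, -0.001]
ft_force: [-1.7, -4.1, -7.8]
width: 59.7
```

>>> {"method": "move_arm", "body": {
  "deltas": [
    [86,0,0,0,0],
    [86,0,0,0,0]
  ]
}}

```text
t: 21.67
ee_pos: [589.8, 173.7, 132.4]
orientation: [3.102, 0.494, -0.001]
ft_force: [-1.8, -4.3, -7.6]
width: 58.6
```

```bash
python3 - <<'E'
from h import *
a=get_image("wrist");s=get_image("side")
c=np.zeros((600,800,3),np.uint8)
c[:300,:400]=cv2.resize(a,(400,300));c[:300,400:800]=cv2.resize(s[120:180,220:300],(400,300),interpolation=cv2.INTER_CUBIC)
c[300:,:400]=cv2.resize(a[150:270,176:336],(400,300),interpolation=cv2.INTER_CUBIC)
cv2.imwrite("pics/c10.png",c)
o=get_obs();print(o["t"],o["ee_pos"],o["ft_force"],o["moment"],o["width"])
E
```

```text
21.7667 [589.70931206 173.7499016  132.36533246] [-2.49217079 -4.01955689 -7.32930069] [-0.78629365  0.47070822 -0.06937459] 59.015893934662635
```

View pics/c10.png

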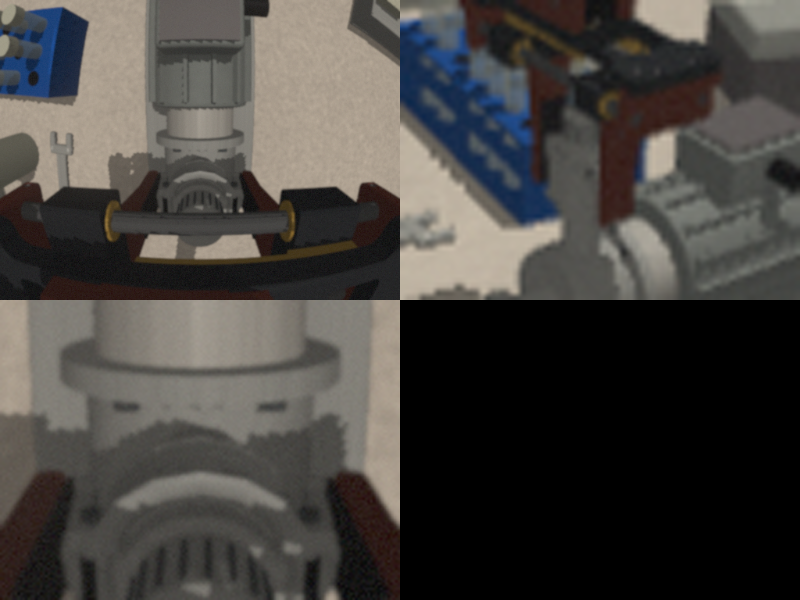

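>>> {"method": "move_arm", "body": {
  "deltas": [
    [60,0,0,0,0],
    [40,0,0,0,0],
    [0,0,0,0,0],
    [0,0,0,0,0]
  ]
}}

```text
t: 22.1
ee_pos: [591.3, 174.8, 133.8]
orientation: [-3.102, -0.494, -0.005]
ft_force: [0.3, 0.1, 0.7]
width: 82.0
```

```bash
python3 - <<'E'
from h import *
a=get_image("wrist");s=get_image("side");a=get_image("wrist")
c=np.zeros((600,800,3),np.uint8)
c[:300,:400]=cv2.resize(a,(400,300));c[:300,400:800]=cv2.resize(s[120:180,220:300],(400,300),interpolation=cv2.INTER_CUBIC)
c[300:,:400]=cv2.resize(a[170:266,192:320],(400,300),interpolation=cv2.INTER_CUBIC)
cv2.imwrite("pics/c11.png",c)
o=get_obs();print(o["t"],o["ee_pos"],o["ft_force"],o["moment"],o["width"])
for cam in ("wrist","side"):
 for n in ("cam_left_end","cam_right_end","plug_centre"): print(cam,n,[(round(d["conf"],2),np.round(d["location"],1).tolist()) for d in place_of(cam,n)[:3]])
y=np.array([-.314,.949])
for s in (1,-1): print((np.array([590.2,173.9])+s*y*30.6), 148-35.3)
E
```

```text
22.25 [590.52107991 174.41312576 133.14250527] [ 0.01507027  0.10671216 -0.45597286] [ 0.02642467  0.02080216 -0.01328325] 87.41452738003285
wrist cam_left_end [(0.84, [580.4, 201.8, 114.0])]
wrist cam_right_end [(0.62, [600.8, 144.8, 110.9])]
wrist plug_centre []
side cam_left_end []
side cam_right_end [(0.4, [598.9, 142.9, 115.0])]
side plug_centre [(0.67, [571.8, -173.5, 21.8]), (0.65, [586.4, 175.9, 157.2]), (0.65, [511.3, -209.4, 22.5])]
[580.5916 202.9394] 112.7
[599.8084 144.8606] 112.7
```

View pics/c11.png

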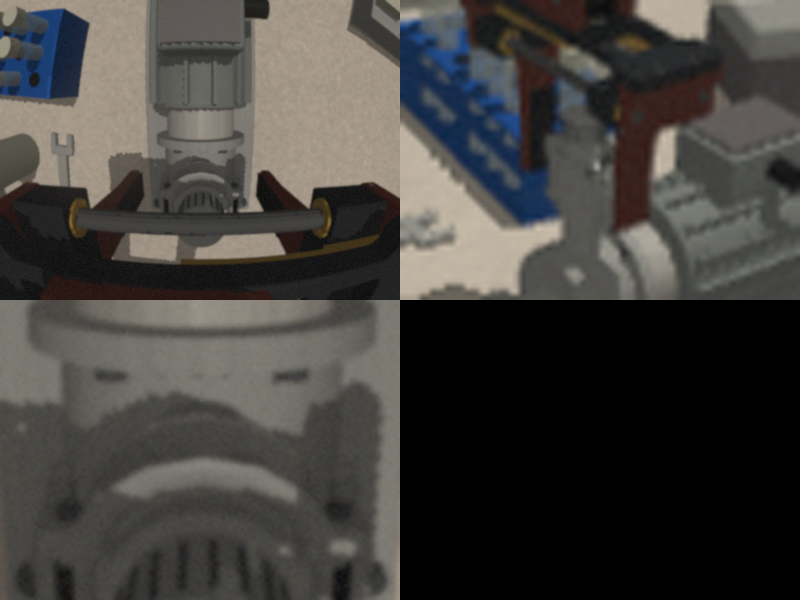

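Both arm-end estimates lie within about 2 mm of their computed home positions. Next I retreat straight up.

>>> {"method": "move_arm", "body": {
  "deltas": [
    [0,0,0,-0.02,0],
    [0,0,0,-0.05,0],
    [0,0,0,-0.09,0],
    [0,0,0,-0.13,0],
    [0,0,0,-0.15,0]
  ]
}}

```text
t: 22.97
ee_pos: [591.6, 174.5, 287.6]
orientation: [-3.102, -0.494, -0.009]
ft_force: [-0.3, 0.2, -0.4]
width: 87.9
```

>>> {"method": "move_arm", "body": {
  "deltas": [
    [0,-0.03,0,-0.02,0],
    [0,-0.06,0,-0.02,0],
    [0,-0.09,0,-0.02,0],
    [0,-0.1,0,-0.02,0],
    [0,-0.1,0,-0.02,0]
  ]
}}

```text
t: 23.38
ee_pos: [493.2, 142.5, 302.9]
orientation: [3.103, 0.494, -0.0]
ft_force: [-0.0, -0.5, -0.2]
width: 87.5
```

```bash
python3 - <<'E'
from h import *
a=get_image("wrist");a=get_image("wrist");o=get_obs();a=get_image("wrist");s=get_image("side")
c=np.zeros((600,800,3),np.uint8)
c[:300,:400]=cv2.resize(a,(400,300));c[:300,400:800]=cv2.resize(s[120:180,220:300],(400,300),interpolation=cv2.INTER_CUBIC)
x,y=wproj((590,174,155),o).astype(int);print(x,y)
c[300:,:400]=cv2.resize(a[max(y-36,0):y+36,x-48:x+48],(400,300),interpolation=cv2.INTER_CUBIC)
c[300:,400:]=cv2.resize(s,(400,300))
cv2.imwrite("pics/c12.png",c)
print(o["t"],o["ee_pos"],o["ft_force"])
for cam in ("wrist","side"):
 for n in ("cam_left_end","cam_right_end","plug_centre"): print(cam,n,[(round(d["conf"],2),np.round(d["location"],1).tolist()) for d in place_of(cam,n)[:6]])
E
```

```text
255 87
23.4833 [495.95557223 143.26664238 303.00347678] [ 0.9928377  -0.11027744  0.33047717]
wrist cam_left_end [(0.62, [579.3, 202.2, 113.9])]
wrist cam_right_end [(0.41, [600.1, 145.0, 112.3])]
wrist plug_centre [(0.95, [578.2, -173.7, 23.6]), (0.79, [511.4, -213.6, 20.8]), (0.66, [589.9, 168.1, 160.8]), (0.64, [604.7, -311.8, 18.4])]
side cam_left_end []
side cam_right_end [(0.61, [600.2, 143.1, 113.1]), (0.2, [584.8, 172.6, 156.7])]
side plug_centre [(0.79, [602.9, -309.7, 24.8]), (0.74, [573.2, -174.8, 23.7]), (0.64, [592.5, 174.8, 158.4]), (0.6, [509.6, -210.1, 24.3])]
```

View pics/c12.png

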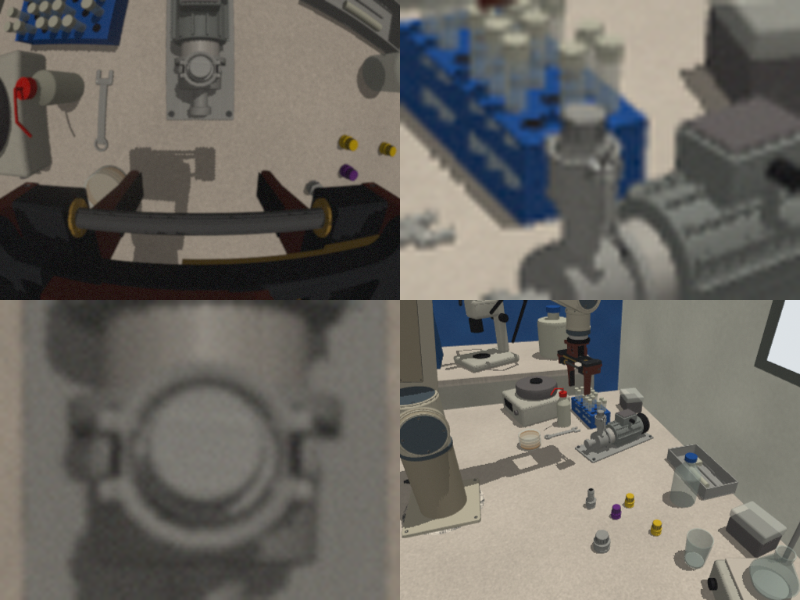

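```bash
python3 -c "
from workcell import *
print(close_job())"
```

```text
the job is handed in; nothing more can be done
None
```

The small steel plug is seated in the pump's outlet and locked with both cam arms. I handed the job in at about 24 s, with the gripper open and clear of everything.

- **Seating:** The ring slid at about 15–17 N over roughly 3 mm, then the push rose to about 22 N. The plug seems to have slipped about 1 mm in the grip. I checked with closed fingertips on the knob: it touched at 179 mm, the exact home height, and the push rose again to 22 N. In both presses the reading stayed under 25 N.
- **Cam arms:** The open jaws pushed both arms down together, with at most 12 N in all. The right arm started about 0.27 rad behind and was level with the left before the cams engaged. I then closed the jaws in small steps until they stalled at about 59–59.7 mm, against 60 mm nominal over the arms.
- **Final look:** Both arm ends are within about 2 mm of their computed home positions. The side camera puts the plug centre at 158.4 mm, against 158 mm nominal. No bystander appears moved in the last views.
- **Disagreements and limits:** The wrist camera put the plug centre about 6 mm off in y and 3 mm high, against the side camera and the touch check. The squeeze force on the arms was not measured directly; I limited it by how far I closed the jaws.

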